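# Sort latching push switches by feel

### The job

Three look-alike latching push switches for the water baths sit in the test plate; a good one clicks and stays down at about 4 N, and one of the three is too stiff. Starting at the end with the brass terminals and going along the row, try each key in turn with a push of about 7 N, never more than 10 N on any key. Then lift out the stiff switch and stand it upright in the steel tray, leaving the other two in their seats with their keys clicked down and everything else on the bench undisturbed.

Things in the scene. Friction and masses are not known exactly. Their poses are not given: they have to be found in the camera images.
- jig: fixed grey test plate, 110 x 310 x 12 mm. Origin on the bench under the middle seat's centre; x across the plate, y along the row, towards the end with two brass terminals (36 mm above the bench, at y = +150, x = -22 and +22 mm). Seats at y = +85, 0, -85 mm: square aluminium frames 5 mm above the plate, 47 mm over their outside, 1.5 mm play round the switch
- tray: fixed open steel tray, 180 x 140 mm outside, 22 mm tall, walls and floor about 4 mm thick; origin at the centre of its underside, z up, x along its longer side
- switch_1: push switch 1, the one beside the brass terminals: loose black housing 36 x 36 x 34 mm (0.1 kg), 3 mm steel collar on top, seated on the plate, sides parallel to it. All look alike; the stiff one changes from run to run. Origin: centre of its underside, z up. Good: 3 mm of easy travel under 1 N, then firm, and a click at about 4 N, 5 to 6 mm down. Stiff: firm at once, no click within 10 N; down 3 mm at 7 N, 4 mm at 10 N
- key_1: white round key cap of switch 1, 19 mm wide. Origin: centre of its top face, about 51 mm above the housing's underside when up, about 43 mm once clicked (it stays down by itself when let go; the stiff one springs back up). The cap is sprung on its stem, 2.5 N per mm. At the click the force drops away; it rises again from about 8 mm down, to 7 N at about 11 mm
- switch_2: push switch 2, the middle one: loose black housing 36 x 36 x 34 mm (0.1 kg), 3 mm steel collar on top, seated on the plate, sides parallel to it. All look alike; the stiff one changes from run to run. Origin: centre of its underside, z up. Good: 3 mm of easy travel under 1 N, then firm, and a click at about 4 N, 5 to 6 mm down. Stiff: firm at once, no click within 10 N; down 3 mm at 7 N, 4 mm at 10 N
- key_2: white round key cap of switch 2, 19 mm wide. Origin: centre of its top face, about 51 mm above the housing's underside when up, about 43 mm once clicked (it stays down by itself when let go; the stiff one springs back up). The cap is sprung on its stem, 2.5 N per mm. At the click the force drops away; it rises again from about 8 mm down, to 7 N at about 11 mm
- switch_3: push switch 3, the one at the far end from the terminals: loose black housing 36 x 36 x 34 mm (0.1 kg), 3 mm steel collar on top, seated on the plate, sides parallel to it. All look alike; the stiff one changes from run to run. Origin: centre of its underside, z up. Good: 3 mm of easy travel under 1 N, then firm, and a click at about 4 N, 5 to 6 mm down. Stiff: firm at once, no click within 10 N; down 3 mm at 7 N, 4 mm at 10 N
- key_3: white round key cap of switch 3, 19 mm wide. Origin: centre of its top face, about 51 mm above the housing's underside when up, about 43 mm once clicked (it stays down by itself when let go; the stiff one springs back up). The cap is sprung on its stem, 2.5 N per mm. At the click the force drops away; it rises again from about 8 mm down, to 7 N at about 11 mm
- beaker: bystander, loose on the bench: clear open beaker, 68 mm wide, 90 mm tall; origin at the centre of its underside
- bottle: bystander, loose on the bench: capped bottle, 64 mm wide, 160 mm tall; origin at the centre of its underside
- dish: bystander, loose on the bench: white shallow dish, 76 mm wide, 20 mm tall; origin at the centre of its underside
- spatula: bystander, loose on the bench: spatula with dark wooden handle lying flat, 170 mm long; origin at its handle-blade line, on its underside
- stopper: bystander, loose on the bench: rubber stopper, 34 mm wide, 26 mm tall; origin at the centre of its underside
- collar: bystander, loose on the bench: steel collar (ring), 32 mm wide, 14 mm tall; origin at the centre of its underside
Not all that is in view belongs to the job. What is shaped like the switch_3 but purple is not meant. Leave any green or pink look-alike of the switch_2 alone.

How it is judged:
On the way, in this order (a step that is already met when the one before it is completed fails the run):
1. switch 1 (the one beside the brass terminals) tried: its key clicked down, or pushed with more than 5.5 N without clicking ((z of key_1 in the frame of switch_1 below 0.045 m or contact force between anything else and key_1 above 5.5 N)), for 0.03 s.
2. switch 2 (the middle one) tried: its key clicked down, or pushed with more than 5.5 N without clicking ((z of key_2 in the frame of switch_2 below 0.045 m or contact force between anything else and key_2 above 5.5 N)), for 0.03 s.
3. switch 3 (the one at the far end from the terminals) tried: its key clicked down, or pushed with more than 5.5 N without clicking ((z of key_3 in the frame of switch_3 below 0.045 m or contact force between anything else and key_3 above 5.5 N)), for 0.03 s.
At the end, for the whole second after the job is handed in: The stiff switch stands upright (within 7 degrees) and at rest on the tray's floor, wholly inside it, its key up; the two other switches are within 12 mm of their start in their seats, upright, their keys latched down (cap top less than 45 mm above the housing's underside) (((z of key_1 in the frame of switch_1 above 0.0495 m and x of switch_1 in the frame of tray between -0.072 and 0.072 m and y of switch_1 in the frame of tray between -0.052 and 0.052 m and z of switch_1 in the frame of tray between 0 and 0.01 m and angle between switch_1's own z axis and vertical below 0.12 rad and linear speed of switch_1 below 0.02 m/s and z of key_2 in the frame of switch_2 below 0.045 m and distance of each of switch_2, switch_3 from where it was at the start of the episode below 0.012 m and angle between each of switch_2, switch_3's own z axis and vertical below 0.1 rad and z of key_3 in the frame of switch_3 below 0.045 m) or (z of key_2 in the frame of switch_2 above 0.0495 m and x of switch_2 in the frame of tray between -0.072 and 0.072 m and y of switch_2 in the frame of tray between -0.052 and 0.052 m and z of switch_2 in the frame of tray between 0 and 0.01 m and angle between switch_2's own z axis and vertical below 0.12 rad and linear speed of switch_2 below 0.02 m/s and z of key_1 in the frame of switch_1 below 0.045 m and distance of each of switch_1, switch_3 from where it was at the start of the episode below 0.012 m and angle between each of switch_1, switch_3's own z axis and vertical below 0.1 rad and z of key_3 in the frame of switch_3 below 0.045 m) or (z of key_3 in the frame of switch_3 above 0.0495 m and x of switch_3 in the frame of tray between -0.072 and 0.072 m and y of switch_3 in the frame of tray between -0.052 and 0.052 m and z of switch_3 in the frame of tray between 0 and 0.01 m and angle between switch_3's own z axis and vertical below 0.12 rad and linear speed of switch_3 below 0.02 m/s and z of key_1 in the frame of switch_1 below 0.045 m and distance of each of switch_1, switch_2 from where it was at the start of the episode below 0.012 m and angle between each of switch_1, switch_2's own z axis and vertical below 0.1 rad and z of key_2 in the frame of switch_2 below 0.045 m))); the robot touches nothing.
It fails at once if a key is pushed with more than 10 N (contact force between anything else and key_1 above 10 N or contact force between anything else and key_2 above 10 N or contact force between anything else and key_3 above 10 N).
It fails at once if a bystander is shifted by more than 30 mm or tipped over (distance of any of beaker, bottle, dish, spatula, stopper, collar from where it was at the start of the episode above 0.03 m or angle between any of beaker, bottle, dish, spatula, stopper, collar's own z axis and vertical above 0.5 rad).
It also fails if it takes over 61 s, if anything falls off the work surface, if the arm or the gripper's body presses on something with over 40 N, if the wrist force passes 120 N, or if a joint passes its speed limit or range.

### The arm

A 6-joint arm with a two-finger parallel gripper is mounted at the origin on the work surface. World frame = base frame: x ahead of the robot, y to its left, z up, the work surface at z = 0. Lengths are in m, angles in rad, forces in N, time in s.
With the tool pointing down it reaches from about 0.325 to 0.75 m from the base axis. Payload 7.6 kg.
Tool frame: the origin (TCP) lies midway between the tips of the shut fingers; the grasp point (between the pads) lies 19 mm behind it; z points along the fingers, y is the direction in which the jaws open and shut (so a half turn about z gives the same grasp; the last joint's range is limited). The gripper opens to 85 mm and grips with 20 to 120 N. Pads are 22 mm wide; open, the fingers measure 114 mm over their backs; the gripper's body (76 mm by 85 mm) begins 54 mm behind the grasp point. The pads swing forward as they close: fully open they stand 13 mm farther back than shut.
Start: joints at [1.163, 0.052, 1.401, -0, 1.689, -0.07], TCP at [0.174, 0.495, 0.231] pointing down, gripper open.
Joint ranges: [-2.9, 2.9], [-0.91, 2.17], [0.12, 2.37], [-1.06, 4.2], [0.26, 2.73], [-2.93, 2.93]. Speed limits (rad/s): [2.57, 2.57, 3.01, 3.14, 3.14, 3.14].

### API

Orientations are given as a unit quaternion [x, y, z, w].
In Python, from plant import bot gives the robot as it stands.
- The arm moves only by the tool send_rows, never from a script. Its argument "rows" is a list of rows, each an object of numbers: "tx", "ty", "tz": the shift along the world's x, y, z in cm; "roll": the turn about the world's z in degrees. A call has 1 to 12 rows; each row shifts and turns the commanded pose from where the row before left it; what a row does not reach is not made up. A row lasts 1/8 s, in which the tool goes at most 62.5 mm and 10.7 degrees, less where a joint would pass 70% of its speed; a pose out of reach is approached as far as the arm can. A call is refused whole if a number of a shift passes 6.25 or a number of a turn 10.7, either way. A call with a gripper value outside its range is refused whole. "grip" is the opening, from 0 (shut) to 1 (fully open), set as the call begins (left out, the last holds). The fingers move at their own pace and stop on an object; "force" is the grip in N (left out, the last holds). Time passes only in rows, so rows that do not move let the fingers close. It gives the time, the measured TCP pose, the force and the opening at its end, in the units of the state.
- bot.read_state(): the state, without advancing time (a new reading comes with each control period).
- bot.grab_frame(name): name is "side" or "top"; returns (picture, depth): 420x560x3 uint8, red, green, blue; 420x560 float32, m along the optical axis (not along the pixel's ray), 0 where there is no reading.
- bot.camera_params(name): a dict with "intrinsics" (3x3 intrinsics, pixels), "rvec" (rotation vector, rad) and "tvec" (3), from world to camera coordinates, as OpenCV has them. Camera axes: x right, y down, z forward; pixel columns grow to the right and rows downward; lengths in m; the calibration is good to about 2 mm. A picture is of the moment at which its call begins. camera_params takes no time and is no camera call.
- bot.finish_job(): hands the job in, once; it reports no verdict.
The state is a dict: "t": time; "qpos": joint angles; "joint_velocities": joint speeds; "effort": joint torques, N m; "ee_pos": TCP position; "tool_rot": TCP orientation; "wrist_force": force on the tool from outside, world axes, zero at the start; "torque": the same for the moment, N m; "gripper_width": finger opening in m.
Only numpy, scipy, OpenCV 4.12 (cv2) and the standard library are available. Lean on these libraries where they do the work, as an engineer would, in place of code of your own. Each camera call takes 0.05 s, during which the arm holds its last target. There are 200 camera calls.

## Working session

There is one attempt and no reset: what is moved stays moved. The work goes in short steps, Python scripts to look and compute and a tool call to move; the robot and the scene stay as the last step left them, time stands still between calls to the robot, and variables do not carry over. Pictures are saved under pics/ and viewed, about 8 in all and at most 12, crops included, and the job is handed in when it is done.

Besides the shell and the picture viewer there is one more tool, called by a JSON object that holds its "op" and its "data". send_rows: Moves the arm, as the interface text tells. Its arguments: {"type":"object","properties":{"rows":{"type":"array"},"grip":{"type":"number"},"force":{"type":"number"}},"required":["rows"]}

```bash
ls; mkdir -p pics; cat > h.py <<'E'
import numpy as np,cv2
from plant import bot
def cam(n):
    p=bot.camera_params(n);K=np.array(p["intrinsics"],float).reshape(3,3);R=cv2.Rodrigues(np.array(p["rvec"],float))[0];t=np.array(p["tvec"],float).ravel();return K,R,t
def ray(n,u,v,z):
    K,R,t=cam(n);d=R.T@np.linalg.solve(K,[u,v,1.]);c=-R.T@t;return c+d*(z-c[2])/d[2]
def proj(n,P):
    K,R,t=cam(n);q=K@(R@np.array(P,float)+t);return q[:2]/q[2]
def cloud(n,dep):
    K,R,t=cam(n);v,u=np.mgrid[:420,:560];p=np.stack([(u-K[0,2])/K[0,0]*dep,(v-K[1,2])/K[1,1]*dep,dep],-1)
    return (p-t)@R
E
python3 - <<'E'
from h import *
for n in("top","side"):
    a,d=bot.grab_frame(n);cv2.imwrite(f"pics/{n}0.png",a[:,:,::-1]);np.savez(f"{n}0.npz",a=a,d=d)
    K,R,t=cam(n);print(n,K.round(1).tolist(),(-R.T@t).round(3))
print(bot.read_state())
E
```

```text
pics
top [[485.8, 0.0, 285.7], [0.0, 485.8, 210.2], [0.0, 0.0, 1.0]] [0.311 0.054 1.309]
side [[472.6, 0.0, 275.3], [0.0, 472.6, 202.4], [0.0, 0.0, 1.0]] [ 0.252 -0.644  0.726]
{'t': 0.1, 'qpos': array([ 1.16270438e+00,  5.27758238e-02,  1.40163151e+00, -1.34729290e-05,
        1.68861353e+00, -7.03189259e-02]), 'joint_velocities': array([-0.00074321, -0.00106548, -0.00162722,  0.00142927,  0.0031957 ,
       -0.00161687]), 'effort': array([ 1.00726269e-03, -3.82582712e+01, -3.60986245e+01, -4.78063771e-05,
        4.80237213e-03, -3.96589769e-06]), 'ee_pos': array([0.17385984, 0.49508472, 0.23055139]), 'tool_rot': array([ 1.68085538e-01,  9.85772155e-01, -6.95358251e-04, -1.62693889e-04]), 'wrist_force': array([ 0.89831616, -0.83444087, -0.16132869]), 'torque': array([0.00230421, 0.03729007, 0.0376193 ]), 'gripper_width': 0.08529232742794024}
```

View pics/top0.png

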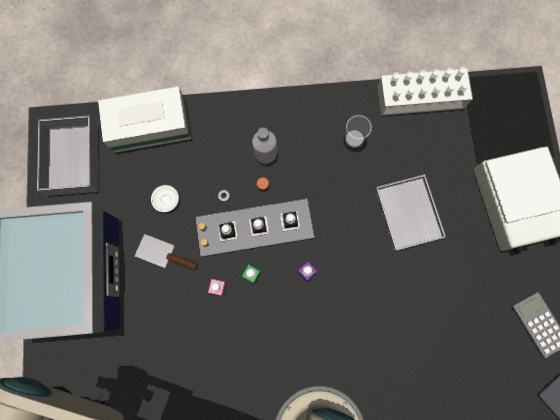

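View pics/side0.png

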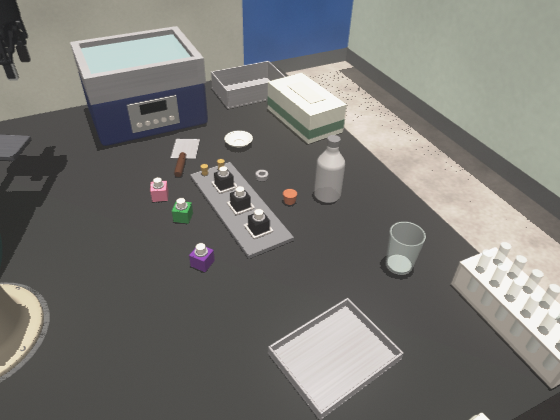

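Top view: the terminals are at the left end (202,226) and (205,243). Switches 1, 2 and 3 are at (227,230), (259,225) and (290,220), and the tray is at (410,212). Green, pink and purple decoys lie below the plate, with the stopper at (263,184) and the bottle at (264,145) above it. The side view agrees.

```bash
cat > m.py <<'E'
from h import *
Z=np.load("top0.npz");a,d=Z["a"],Z["d"];S=np.load("side0.npz")
P=cloud("top",d)
ms=(a.min(2)>200)
for u,v in((227,230),(259,225),(290,220)):
    w=np.zeros_like(ms);w[v-14:v+14,u-14:u+14]=1
    m=w&(P[:,:,2]>.05)&(P[:,:,2]<.075)
    k=m&(P[:,:,2]>.057)
    print("key",P[k].mean(0).round(4),P[k][:,:2].min(0).round(3),P[k][:,:2].max(0).round(3),k.sum(),np.median(P[k][:,2]))
    k=w&(P[:,:,2]>.035)
    print(" body minrect",cv2.minAreaRect(P[k][:,:2].astype(np.float32)*1000),np.median(P[w&(P[:,:,2]<.053)&(P[:,:,2]>.035)][:,2]))
hsv=cv2.cvtColor(a,cv2.COLOR_RGB2HSV)
# plate
w=np.zeros_like(ms);w[195:262,190:320]=1
m=(w&(P[:,:,2]>.007)&(P[:,:,2]<.06)&(hsv[:,:,1]<60)).astype(np.uint8);c=max(cv2.findContours(m,0,1)[0],key=cv2.contourArea);
r=cv2.minAreaRect(np.array([ray("top",*p[0],.012)[:2]*1000 for p in c],np.float32));print("plate",r,np.median(P[m>0][:,2]))
w=np.zeros_like(ms);w[165:260,365:455]=1
m=(w&(a.min(2)>80)).astype(np.uint8);c=max(cv2.findContours(m,0,1)[0],key=cv2.contourArea)
r=cv2.minAreaRect(np.array([ray("top",*p[0],.020)[:2]*1000 for p in c],np.float32));print("tray",r)
print("trayfloor",np.median(P[205:220,400:420,2]))
# side keys / keys white
for n,aa in(("top",a),("side",S["a"])):
    m=(aa.min(2)>175).astype(np.uint8);n_,l,st,ce=cv2.connectedComponentsWithStats(m)
    for i in range(1,n_):
        if 20<st[i,4]<600:
            p=ray(n,*ce[i],.063)
            if .3<p[0]<.65 and -.1<p[1]<.4: print(n,st[i],ce[i].round(1),p.round(4))
E
python3 m.py
```

```text
key [0.532  0.1985 0.0625] [0.524 0.191] [0.54  0.207] 41 0.06284681991012867
 body minrect ((427.070556640625, 141.4039306640625), (286.7918701171875, 44.113128662109375), 28.34830093383789) 0.04605699444144349
key [0.5396 0.1139 0.0624] [0.531 0.106] [0.549 0.122] 40 0.06272531053702135
 body minrect ((433.03570556640625, 94.80766296386719), (254.0217742919922, 37.42677688598633), 10.197464942932129) 0.04587041691631423
key [0.5465 0.0278 0.0626] [0.538 0.02 ] [0.554 0.036] 39 0.06270449943879174
 body minrect ((438.3098449707031, 31.23609161376953), (36.878440856933594, 255.2966766357422), 88.09713745117188) 0.04539955738519715
plate ((538.1869506835938, 125.89275360107422), (110.59012603759766, 309.3778381347656), 4.453040599822998) 0.012418854082911178
tray ((543.6004638671875, -296.867919921875), (182.45216369628906, 146.6179656982422), 9.84312629699707)
trayfloor 0.0028749606042936288
top [151 185  27  27 568] [164.2 198.1] [0.6274 0.3533 0.063 ]
top [219 191  10  10  39] [223.7 195.4] [0.6212 0.1965 0.063 ]
top [280 213  20  18  63] [287.3 223.9] [0.5308 0.0361 0.063 ]
top [2
[... 699 characters left out ...]
 170  12   7  46] [261.4 173. ] [0.6069 0.1424 0.063 ]
side [153 178   8   5  32] [156.9 179.9] [0.3829 0.2153 0.063 ]
side [211 181  33  11  92] [231.1 187.6] [0.5242 0.1217 0.063 ]
side [151 183   6   8  24] [152.7 186.8] [0.3681 0.1951 0.063 ]
side [177 198   8   6  39] [180.4 200.3] [0.41  0.126 0.063]
side [227 201  10  13  29] [231.3 206.9] [0.5009 0.0617 0.063 ]
side [238 203  17  11  35] [247.2 208.5] [0.5294 0.0433 0.063 ]
side [254 209  10   6  49] [258.2 211.4] [0.5468 0.0254 0.063 ]
side [243 223  30  15  73] [256.2 230.6] [ 0.5199 -0.0251  0.063 ]
side [196 243   9   7  54] [200.1 246.1] [ 0.4045 -0.0192  0.063 ]
side [195 248  13   8  22] [201.5 252.5] [ 0.4018 -0.036   0.063 ]
```

{"op": "send_rows", "data": {"rows": [{"tx": 2.98,"ty": -2.48,"roll": -5.5},{"tx": 2.98,"ty": -2.48,"roll": -5.5},{"tx": 2.98,"ty": -2.48,"roll": -5.5},{"tx": 2.98,"ty": -2.48,"roll": -5.5},{"tx": 2.98,"ty": -2.48,"roll": -5.5},{"tx": 2.98,"ty": -2.48,"roll": -5.5},{"tx": 2.98,"ty": -2.48,"roll": -5.5},{"tx": 2.98,"ty": -2.48,"roll": -5.5},{"tx": 2.98,"ty": -2.48,"roll": -5.5},{"tx": 2.98,"ty": -2.48,"roll": -5.5},{"tx": 2.98,"ty": -2.48,"roll": -5.5},{"tx": 2.98,"ty": -2.48,"roll": -5.5}], "grip": 0, "force": 30}}

```text
invalid input
```

{"op": "send_rows", "data": {"rows": [{"tz": -4},{"tz": -4},{"tz": -3},{"tz": -2},{"tz": -1},{}]}}

```text
invalid input
```

{"op": "send_rows", "data": {"rows": [{"tx": 2.98,"ty": -2.48,"tz": 0,"roll": -5.5},{"tx": 2.98,"ty": -2.48,"tz": 0,"roll": -5.5}], "grip": 0, "force": 30}}

```text
t: 0.35
ee_pos: [0.2339, 0.4451, 0.2307]
tool_rot: [0.263, 0.965, -0.0, -0.0]
wrist_force: [0.6, -0.8, -0.3]
gripper_width: 0.0517
```

{"op": "send_rows", "data": {"rows": [{"tx": 2.98,"ty": -2.48,"tz": 0,"roll": -5.5},{"tx": 2.98,"ty": -2.48,"tz": 0,"roll": -5.5},{"tx": 2.98,"ty": -2.48,"tz": 0,"roll": -5.5},{"tx": 2.98,"ty": -2.48,"tz": 0,"roll": -5.5},{"tx": 2.98,"ty": -2.48,"tz": 0,"roll": -5.5},{"tx": 2.98,"ty": -2.48,"tz": 0,"roll": -5.5},{"tx": 2.98,"ty": -2.48,"tz": 0,"roll": -5.5},{"tx": 2.98,"ty": -2.48,"tz": 0,"roll": -5.5},{"tx": 2.98,"ty": -2.48,"tz": 0,"roll": -5.5},{"tx": 2.98,"ty": -2.48,"tz": 0,"roll": -5.5},{"tx": 0,"ty": 0,"tz": 0,"roll": 0}]}}

```text
t: 1.72
ee_pos: [0.5327, 0.1959, 0.2302]
tool_rot: [0.679, 0.734, -0.001, -0.0]
wrist_force: [-1.0, 0.9, -0.0]
gripper_width: -0.0003
```

{"op": "send_rows", "data": {"rows": [{"tx": 0,"ty": 0,"tz": -4,"roll": 0},{"tx": 0,"ty": 0,"tz": -4,"roll": 0},{"tx": 0,"ty": 0,"tz": -3,"roll": 0},{"tx": 0,"ty": 0,"tz": -2,"roll": 0},{"tx": 0,"ty": 0,"tz": -1,"roll": 0},{"tx": 0,"ty": 0,"tz": 0,"roll": 0}]}}

```text
t: 2.48
ee_pos: [0.5311, 0.198, 0.091]
tool_rot: [0.678, 0.735, -0.0, -0.0]
wrist_force: [-0.2, -0.0, 0.3]
gripper_width: -0.0003
```

```bash
python3 - <<'E'
from h import *
a,d=bot.grab_frame("side");b,e=bot.grab_frame("top")
print(bot.read_state()["ee_pos"],bot.read_state()["tool_rot"])
x=cv2.resize(a[110:270,130:330],None,fx=2.5,fy=2.5);y=cv2.resize(b[150:310,180:330],None,fx=2.5,fy=2.5)[:400]
y=cv2.resize(y,(300,400)) if 0 else y
o=np.zeros((400,x.shape[1]+y.shape[1],3),np.uint8);o[:,:x.shape[1]]=x;o[:,x.shape[1]:]=y
cv2.imwrite("pics/a1.png",cv2.resize(o,(800,int(400*800/o.shape[1])))[:,:,::-1])
E
```

```text
[0.53194428 0.19810445 0.09238865] [6.77724125e-01 7.35315819e-01 7.12418464e-04 3.85830227e-04]
```

View pics/a1.png

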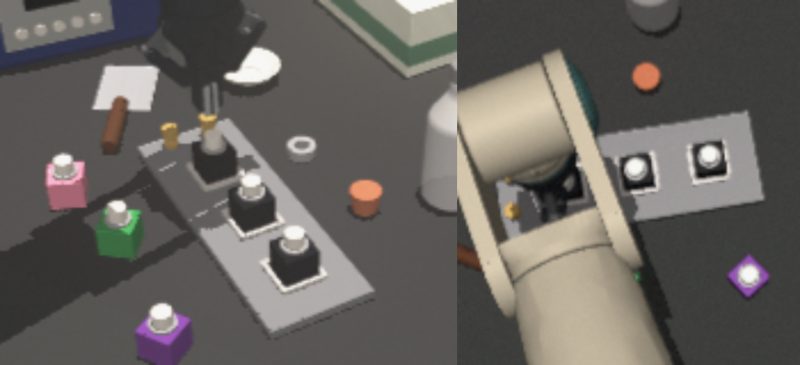

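The shut fingers hang right over key 1 (crop pixel ~(210,110)), and the jaw line is across the plate.

{"op": "send_rows", "data": {"rows": [{"tx": 0.05,"ty": 0,"tz": -1,"roll": 0},{"tx": 0,"ty": 0,"tz": -0.8,"roll": 0},{"tx": 0,"ty": 0,"tz": -0.4,"roll": 0},{"tx": 0,"ty": 0,"tz": 0,"roll": 0},{"tx": 0,"ty": 0,"tz": 0,"roll": 0}]}}

```text
t: 3.2
ee_pos: [0.5322, 0.1978, 0.0696]
tool_rot: [0.678, 0.735, 0.0, 0.0]
wrist_force: [-0.2, -0.4, -0.5]
gripper_width: -0.0001
```

{"op": "send_rows", "data": {"rows": [{"tx": 0,"ty": 0,"tz": -0.1,"roll": 0},{"tx": 0,"ty": 0,"tz": -0.1,"roll": 0},{"tx": 0,"ty": 0,"tz": -0.1,"roll": 0},{"tx": 0,"ty": 0,"tz": 0,"roll": 0}]}}

```text
t: 3.7
ee_pos: [0.532, 0.1977, 0.0662]
tool_rot: [0.678, 0.735, -0.0, -0.0]
wrist_force: [0.6, 0.8, 0.0]
gripper_width: -0.0004
```

{"op": "send_rows", "data": {"rows": [{"tx": 0,"ty": 0,"tz": -0.1,"roll": 0},{"tx": 0,"ty": 0,"tz": -0.1,"roll": 0},{"tx": 0,"ty": 0,"tz": 0,"roll": 0}]}}

```text
t: 4.08
ee_pos: [0.532, 0.1977, 0.0642]
tool_rot: [0.678, 0.735, -0.0, -0.0]
wrist_force: [-0.3, 0.5, -0.6]
gripper_width: -0.0001
```

{"op": "send_rows", "data": {"rows": [{"tx": 0,"ty": 0,"tz": -0.1,"roll": 0},{"tx": 0,"ty": 0,"tz": -0.1,"roll": 0},{"tx": 0,"ty": 0,"tz": 0,"roll": 0}]}}

```text
t: 4.45
ee_pos: [0.5321, 0.1978, 0.0623]
tool_rot: [0.678, 0.735, 0.0, 0.0]
wrist_force: [0.6, -0.4, 0.3]
gripper_width: 0.0005
```

{"op": "send_rows", "data": {"rows": [{"tx": 0,"ty": 0,"tz": -0.1,"roll": 0},{"tx": 0,"ty": 0,"tz": 0,"roll": 0}]}}

```text
t: 4.7
ee_pos: [0.5321, 0.1978, 0.0613]
tool_rot: [0.678, 0.735, 0.0, 0.0]
wrist_force: [-0.1, 0.8, 1.0]
gripper_width: 0.0003
```

{"op": "send_rows", "data": {"rows": [{"tx": 0,"ty": 0,"tz": -0.1,"roll": 0},{"tx": 0,"ty": 0,"tz": 0,"roll": 0}]}}

```text
t: 4.95
ee_pos: [0.5321, 0.1978, 0.0603]
tool_rot: [0.678, 0.735, 0.0, 0.0]
wrist_force: [1.5, 1.1, 0.6]
gripper_width: -0.0001
```

{"op": "send_rows", "data": {"rows": [{"tx": 0,"ty": 0,"tz": -0.1,"roll": 0},{"tx": 0,"ty": 0,"tz": 0,"roll": 0}]}}

```text
t: 5.2
ee_pos: [0.5321, 0.1978, 0.0593]
tool_rot: [0.678, 0.735, 0.0, 0.0]
wrist_force: [-1.0, -0.3, 1.8]
gripper_width: -0.0001
```

{"op": "send_rows", "data": {"rows": [{"tx": 0,"ty": 0,"tz": -0.1,"roll": 0},{"tx": 0,"ty": 0,"tz": 0,"roll": 0}]}}

```text
t: 5.45
ee_pos: [0.5321, 0.1978, 0.0585]
tool_rot: [0.678, 0.735, 0.0, 0.0]
wrist_force: [-0.3, 0.2, 1.9]
gripper_width: 0.0001
```

{"op": "send_rows", "data": {"rows": [{"tx": 0,"ty": 0,"tz": -0.1,"roll": 0},{"tx": 0,"ty": 0,"tz": 0,"roll": 0}]}}

```text
t: 5.7
ee_pos: [0.5321, 0.1978, 0.0575]
tool_rot: [0.678, 0.735, 0.0, 0.0]
wrist_force: [-0.5, -0.7, 4.1]
gripper_width: 0.0002
```

{"op": "send_rows", "data": {"rows": [{"tx": 0,"ty": 0,"tz": -0.1,"roll": 0},{"tx": 0,"ty": 0,"tz": 0,"roll": 0}]}}

```text
t: 5.95
ee_pos: [0.5319, 0.1977, 0.0558]
tool_rot: [0.678, 0.735, -0.0, -0.0]
wrist_force: [-0.7, 0.1, -0.4]
gripper_width: 0.0001
```

Force dropped: switch 1 clicked. Next I seat it to about 7 N.

{"op": "send_rows", "data": {"rows": [{"tx": 0,"ty": 0,"tz": -0.1,"roll": 0},{"tx": 0,"ty": 0,"tz": -0.1,"roll": 0},{"tx": 0,"ty": 0,"tz": 0,"roll": 0}]}}

```text
t: 6.32
ee_pos: [0.532, 0.1977, 0.0542]
tool_rot: [0.678, 0.735, -0.0, -0.0]
wrist_force: [-0.8, -0.3, 1.0]
gripper_width: 0.0
```

{"op": "send_rows", "data": {"rows": [{"tx": 0,"ty": 0,"tz": -0.1,"roll": 0},{"tx": 0,"ty": 0,"tz": 0,"roll": 0}]}}

```text
t: 6.58
ee_pos: [0.5321, 0.1978, 0.0535]
tool_rot: [0.678, 0.735, 0.0, 0.0]
wrist_force: [-1.6, -0.8, 2.2]
gripper_width: 0.0001
```

{"op": "send_rows", "data": {"rows": [{"tx": 0,"ty": 0,"tz": -0.1,"roll": 0},{"tx": 0,"ty": 0,"tz": 0,"roll": 0}]}}

```text
t: 6.82
ee_pos: [0.5322, 0.1978, 0.0526]
tool_rot: [0.678, 0.735, 0.0, 0.0]
wrist_force: [-2.5, -1.3, 5.3]
gripper_width: -0.0003
```

{"op": "send_rows", "data": {"rows": [{"tx": 0,"ty": 0,"tz": -0.1,"roll": 0},{"tx": 0,"ty": 0,"tz": 0,"roll": 0}]}}

```text
t: 7.08
ee_pos: [0.5322, 0.1978, 0.0518]
tool_rot: [0.678, 0.735, 0.0, 0.0]
wrist_force: [-1.7, -0.8, 6.0]
gripper_width: 0.0002
```

{"op": "send_rows", "data": {"rows": [{"tx": 0,"ty": 0,"tz": 1.0,"roll": 0},{"tx": 0,"ty": 0,"tz": 2.5,"roll": 0},{"tx": 0.38,"ty": -4.2,"tz": 0,"roll": 0},{"tx": 0.38,"ty": -4.2,"tz": 0,"roll": 0},{"tx": 0,"ty": 0,"tz": -1.0,"roll": 0},{"tx": 0,"ty": 0,"tz": -0.6,"roll": 0},{"tx": 0,"ty": 0,"tz": -0.3,"roll": 0},{"tx": 0,"ty": 0,"tz": -0.1,"roll": 0},{"tx": 0,"ty": 0,"tz": 0,"roll": 0},{"tx": 0,"ty": 0,"tz": 0,"roll": 0}]}}

```text
t: 8.32
ee_pos: [0.5398, 0.114, 0.0666]
tool_rot: [0.678, 0.735, 0.0, 0.0]
wrist_force: [-0.1, -0.0, -0.6]
gripper_width: 0.0
```

{"op": "send_rows", "data": {"rows": [{"tx": 0,"ty": 0,"tz": -0.1,"roll": 0},{"tx": 0,"ty": 0,"tz": -0.1,"roll": 0},{"tx": 0,"ty": 0,"tz": -0.1,"roll": 0},{"tx": 0,"ty": 0,"tz": 0,"roll": 0}]}}

```text
t: 8.82
ee_pos: [0.5396, 0.1137, 0.0632]
tool_rot: [0.678, 0.735, -0.0, -0.0]
wrist_force: [-0.2, -0.8, -0.8]
gripper_width: 0.0002
```

{"op": "send_rows", "data": {"rows": [{"tx": 0,"ty": 0,"tz": -0.1,"roll": 0},{"tx": 0,"ty": 0,"tz": 0,"roll": 0}]}}

```text
t: 9.07
ee_pos: [0.5397, 0.1138, 0.0624]
tool_rot: [0.678, 0.735, 0.0, 0.0]
wrist_force: [-0.1, 0.0, 1.5]
gripper_width: -0.0001
```

{"op": "send_rows", "data": {"rows": [{"tx": 0,"ty": 0,"tz": -0.1,"roll": 0},{"tx": 0,"ty": 0,"tz": 0,"roll": 0}]}}

```text
t: 9.32
ee_pos: [0.5398, 0.1138, 0.0616]
tool_rot: [0.678, 0.735, 0.0, 0.0]
wrist_force: [-0.9, 0.2, 3.9]
gripper_width: -0.0002
```

{"op": "send_rows", "data": {"rows": [{"tx": 0,"ty": 0,"tz": -0.1,"roll": 0},{"tx": 0,"ty": 0,"tz": 0,"roll": 0}]}}

```text
t: 9.57
ee_pos: [0.5398, 0.1138, 0.0607]
tool_rot: [0.678, 0.735, 0.0, 0.0]
wrist_force: [-1.4, 0.1, 4.5]
gripper_width: -0.0002
```

{"op": "send_rows", "data": {"rows": [{"tx": 0,"ty": 0,"tz": -0.06,"roll": 0},{"tx": 0,"ty": 0,"tz": 0,"roll": 0}]}}

```text
t: 9.82
ee_pos: [0.5399, 0.1138, 0.0603]
tool_rot: [0.678, 0.735, 0.0, 0.0]
wrist_force: [-1.8, -0.9, 6.4]
gripper_width: -0.0003
```

{"op": "send_rows", "data": {"rows": [{"tx": 0,"ty": 0,"tz": 0,"roll": 0}]}}

```text
t: 9.95
ee_pos: [0.5399, 0.1138, 0.0603]
tool_rot: [0.678, 0.735, 0.0, 0.0]
wrist_force: [-1.6, -0.8, 5.8]
gripper_width: -0.0002
```

{"op": "send_rows", "data": {"rows": [{"tx": 0,"ty": 0,"tz": -0.05,"roll": 0},{"tx": 0,"ty": 0,"tz": 0,"roll": 0}]}}

```text
t: 10.2
ee_pos: [0.5399, 0.1138, 0.0599]
tool_rot: [0.678, 0.735, 0.0, 0.0]
wrist_force: [-2.3, -0.9, 6.5]
gripper_width: -0.0002
```

{"op": "send_rows", "data": {"rows": [{"tx": 0,"ty": 0,"tz": 0,"roll": 0}]}}

```text
t: 10.32
ee_pos: [0.5399, 0.1138, 0.0599]
tool_rot: [0.678, 0.735, 0.0, 0.0]
wrist_force: [-2.3, -0.4, 7.1]
gripper_width: -0.0002
```

Switch 2 is firm at once, with about 7 N at 3 mm and no click, so it is the stiff one. On to key 3.

{"op": "send_rows", "data": {"rows": [{"tx": 0,"ty": 0,"tz": 0.6,"roll": 0},{"tx": 0,"ty": 0,"tz": 2,"roll": 0},{"tx": 0.35,"ty": -4.3,"tz": 0,"roll": 0},{"tx": 0.35,"ty": -4.3,"tz": 0,"roll": 0},{"tx": 0,"ty": 0,"tz": -1.0,"roll": 0},{"tx": 0,"ty": 0,"tz": -0.6,"roll": 0},{"tx": 0,"ty": 0,"tz": -0.3,"roll": 0},{"tx": 0,"ty": 0,"tz": 0,"roll": 0},{"tx": 0,"ty": 0,"tz": 0,"roll": 0}]}}

```text
t: 11.45
ee_pos: [0.5468, 0.0282, 0.0665]
tool_rot: [0.678, 0.735, 0.0, 0.0]
wrist_force: [-1.0, 0.2, 0.2]
gripper_width: -0.0002
```

{"op": "send_rows", "data": {"rows": [{"tx": 0,"ty": 0,"tz": -0.1,"roll": 0},{"tx": 0,"ty": 0,"tz": -0.1,"roll": 0},{"tx": 0,"ty": 0,"tz": -0.1,"roll": 0},{"tx": 0,"ty": 0,"tz": -0.1,"roll": 0},{"tx": 0,"ty": 0,"tz": 0,"roll": 0}]}}

```text
t: 12.08
ee_pos: [0.5467, 0.0277, 0.0622]
tool_rot: [0.678, 0.735, 0.0, 0.0]
wrist_force: [-0.2, 0.8, -0.8]
gripper_width: -0.0
```

{"op": "send_rows", "data": {"rows": [{"tx": 0,"ty": 0,"tz": -0.1,"roll": 0},{"tx": 0,"ty": 0,"tz": 0,"roll": 0}]}}

```text
t: 12.32
ee_pos: [0.5467, 0.0277, 0.0612]
tool_rot: [0.678, 0.735, 0.0, 0.0]
wrist_force: [-1.0, 0.1, 1.1]
gripper_width: 0.0003
```

{"op": "send_rows", "data": {"rows": [{"tx": 0,"ty": 0,"tz": -0.1,"roll": 0},{"tx": 0,"ty": 0,"tz": 0,"roll": 0}]}}

```text
t: 12.58
ee_pos: [0.5467, 0.0278, 0.0602]
tool_rot: [0.678, 0.735, 0.0, 0.0]
wrist_force: [-0.3, 0.2, -0.3]
gripper_width: 0.0002
```

{"op": "send_rows", "data": {"rows": [{"tx": 0,"ty": 0,"tz": -0.1,"roll": 0},{"tx": 0,"ty": 0,"tz": 0,"roll": 0}]}}

```text
t: 12.82
ee_pos: [0.5467, 0.0278, 0.0592]
tool_rot: [0.678, 0.735, 0.0, 0.0]
wrist_force: [-0.4, -0.2, 1.2]
gripper_width: 0.0
```

Good-type travel again, so I continue through the click.

{"op": "send_rows", "data": {"rows": [{"tx": 0,"ty": 0,"tz": -0.1,"roll": 0},{"tx": 0,"ty": 0,"tz": -0.1,"roll": 0},{"tx": 0,"ty": 0,"tz": 0,"roll": 0}]}}

```text
t: 13.2
ee_pos: [0.5467, 0.0278, 0.0574]
tool_rot: [0.678, 0.735, 0.0, 0.0]
wrist_force: [-2.6, 0.1, 3.6]
gripper_width: -0.0002
```

{"op": "send_rows", "data": {"rows": [{"tx": 0,"ty": 0,"tz": -0.1,"roll": 0},{"tx": 0,"ty": 0,"tz": 0,"roll": 0}]}}

```text
t: 13.45
ee_pos: [0.5466, 0.0278, 0.0558]
tool_rot: [0.678, 0.735, -0.0, -0.0]
wrist_force: [-0.2, -0.4, 0.0]
gripper_width: -0.0
```

Clicked.

{"op": "send_rows", "data": {"rows": [{"tx": 0,"ty": 0,"tz": -0.1,"roll": 0},{"tx": 0,"ty": 0,"tz": -0.1,"roll": 0},{"tx": 0,"ty": 0,"tz": -0.1,"roll": 0},{"tx": 0,"ty": 0,"tz": 0,"roll": 0}]}}

```text
t: 13.95
ee_pos: [0.5467, 0.0278, 0.0533]
tool_rot: [0.678, 0.735, 0.0, 0.0]
wrist_force: [-0.8, -0.7, 2.9]
gripper_width: 0.0001
```

{"op": "send_rows", "data": {"rows": [{"tx": 0,"ty": 0,"tz": -0.1,"roll": 0},{"tx": 0,"ty": 0,"tz": 0,"roll": 0}]}}

```text
t: 14.2
ee_pos: [0.5468, 0.0278, 0.0525]
tool_rot: [0.678, 0.735, 0.0, 0.0]
wrist_force: [-1.9, 0.3, 4.4]
gripper_width: -0.0006
```

{"op": "send_rows", "data": {"rows": [{"tx": 0,"ty": 0,"tz": -0.08,"roll": 0},{"tx": 0,"ty": 0,"tz": 0,"roll": 0}]}}

```text
t: 14.45
ee_pos: [0.5468, 0.0278, 0.0518]
tool_rot: [0.678, 0.735, 0.0, 0.0]
wrist_force: [-3.5, -0.4, 6.3]
gripper_width: 0.0001
```

{"op": "send_rows", "data": {"rows": [{"tx": 0,"ty": 0,"tz": 1,"roll": 0},{"tx": 0,"ty": 0,"tz": 3,"roll": 0},{"tx": 0,"ty": 0,"tz": 4,"roll": 0},{"tx": 0,"ty": 0,"tz": 2,"roll": 0},{"tx": 0,"ty": -5,"tz": 0,"roll": 0},{"tx": 0,"ty": -5,"tz": 0,"roll": 0},{"tx": 0,"ty": -5,"tz": 0,"roll": 0},{"tx": 0,"ty": 0,"tz": 0,"roll": 0}]}}

```text
t: 15.45
ee_pos: [0.5463, -0.1252, 0.1513]
tool_rot: [0.68, 0.734, -0.0, 0.0]
wrist_force: [0.4, 0.3, -0.2]
gripper_width: 0.0005
```

```bash
python3 - <<'E'
from h import *
a,d=bot.grab_frame("top");s,_=bot.grab_frame("side")
P=cloud("top",d)
for u,v in((226,228),(258,223),(290,218)):
    q=P[v-8:v+9,u-8:u+9].reshape(-1,3);k=q[(q[:,2]>.0505)&(q[:,2]<.075)];print(k.mean(0).round(4),np.median(k[:,2]),len(k))
    k=q[(q[:,2]>.035)&(q[:,2]<.075)];print("  body",cv2.minAreaRect(k[:,:2].astype(np.float32)*1000))
cv2.imwrite("pics/b.png",cv2.resize(s[130:260,140:330],None,fx=4,fy=4)[:,:,::-1])
st=bot.read_state();print(st["ee_pos"],st["t"])
E
```

```text
[0.5335 0.1975 0.0534] 0.05316837116305628 50
  body ((533.24072265625, 198.67849731445312), (36.81370162963867, 35.643402099609375), 5.380997657775879)
[0.5385 0.1141 0.0597] 0.06106665510803704 55
  body ((539.24755859375, 114.04974365234375), (37.49098205566406, 35.643280029296875), 6.569102764129639)
[0.5467 0.028  0.0538] 0.053772086326105736 44
  body ((547.1095581054688, 28.249073028564453), (36.49430465698242, 35.78349685668945), 4.173191070556641)
[ 0.54660185 -0.1222868   0.15135149] 15.55
```

View pics/b.png

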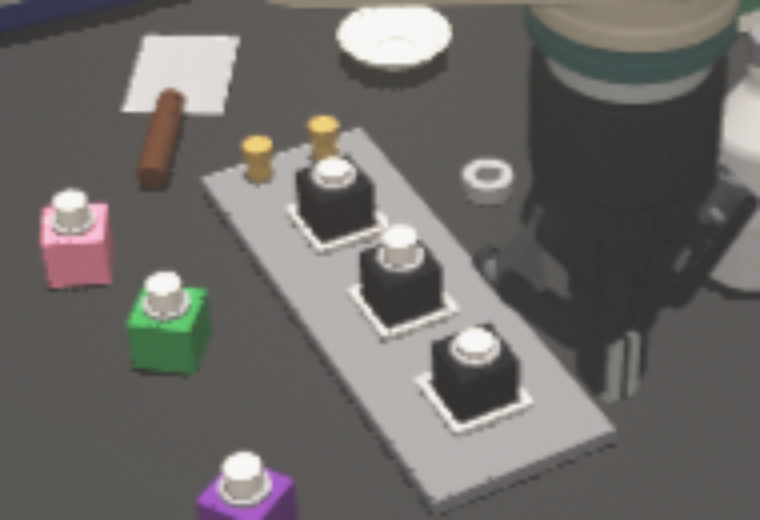

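Side view crop: keys 1 (335,172) and 3 (475,345) are flush and latched, and key 2 (400,245) is up. The depth readings agree. Next I grasp switch 2.

{"op": "send_rows", "data": {"rows": [{"tx": -0.14,"ty": 4.72,"tz": 0,"roll": 0},{"tx": -0.14,"ty": 4.72,"tz": 0,"roll": 0},{"tx": -0.14,"ty": 4.72,"tz": 0,"roll": 0},{"tx": -0.14,"ty": 4.72,"tz": 0,"roll": 0},{"tx": -0.14,"ty": 4.72,"tz": 0,"roll": 0},{"tx": 0,"ty": 0,"tz": 0,"roll": 0},{"tx": 0,"ty": 0,"tz": -3,"roll": 0},{"tx": 0,"ty": 0,"tz": -2,"roll": 0},{"tx": 0,"ty": 0,"tz": 0,"roll": 0},{"tx": 0,"ty": 0,"tz": 0,"roll": 0}], "grip": 1, "force": 40}}

```text
t: 16.8
ee_pos: [0.5401, 0.1137, 0.1026]
tool_rot: [0.678, 0.735, 0.001, 0.001]
wrist_force: [0.2, -0.7, 1.3]
gripper_width: 0.0857
```

```bash
python3 -c "
from h import *
s=bot.read_state();print(s['ee_pos'],s['gripper_width'])"
```

```text
[0.54012027 0.11374417 0.10257724] 0.08569168443092197
```

{"op": "send_rows", "data": {"rows": [{"tx": -0.04,"ty": 0,"tz": -2,"roll": 0},{"tx": 0,"ty": 0,"tz": -2,"roll": 0},{"tx": 0,"ty": 0,"tz": -2,"roll": 0},{"tx": 0,"ty": 0,"tz": -1.2,"roll": 0},{"tx": 0,"ty": 0,"tz": -0.8,"roll": 0},{"tx": 0,"ty": 0,"tz": 0,"roll": 0},{"tx": 0,"ty": 0,"tz": 0,"roll": 0}]}}

```text
t: 17.68
ee_pos: [0.5398, 0.1138, 0.0223]
tool_rot: [0.678, 0.735, 0.001, 0.0]
wrist_force: [-0.3, 0.0, -0.1]
gripper_width: 0.0853
```

{"op": "send_rows", "data": {"rows": [{"tx": 0,"ty": 0,"tz": 0,"roll": 0},{"tx": 0,"ty": 0,"tz": 0,"roll": 0},{"tx": 0,"ty": 0,"tz": 0,"roll": 0},{"tx": 0,"ty": 0,"tz": 0,"roll": 0},{"tx": 0,"ty": 0,"tz": 0,"roll": 0},{"tx": 0,"ty": 0,"tz": 0,"roll": 0}], "grip": 0, "force": 40}}

```text
t: 18.42
ee_pos: [0.5397, 0.1138, 0.0219]
tool_rot: [0.678, 0.735, 0.0, 0.0]
wrist_force: [1.5, -0.3, 4.1]
gripper_width: 0.0355
```

{"op": "send_rows", "data": {"rows": [{"tx": 0,"ty": 0,"tz": 0.3,"roll": 0},{"tx": 0,"ty": 0,"tz": 0.7,"roll": 0},{"tx": 0,"ty": 0,"tz": 1.5,"roll": 0},{"tx": 0,"ty": 0,"tz": 2.5,"roll": 0},{"tx": 0,"ty": 0,"tz": 3,"roll": 0},{"tx": 0,"ty": 0,"tz": 3,"roll": 0},{"tx": 0,"ty": 0,"tz": 0,"roll": 0},{"tx": 0,"ty": 0,"tz": 0,"roll": 0}]}}

```text
t: 19.42
ee_pos: [0.5386, 0.1137, 0.1303]
tool_rot: [0.678, 0.735, -0.001, -0.001]
wrist_force: [-0.4, -0.1, -1.0]
gripper_width: 0.0351
```

```bash
python3 - <<'E'
from h import *
s,_=bot.grab_frame("side")
cv2.imwrite("pics/c.png",cv2.resize(s[90:260,140:330],None,fx=3.5,fy=3.5)[:,:,::-1])
st=bot.read_state();print(st["ee_pos"],st["t"],st["gripper_width"],st["wrist_force"])
E
```

```text
[0.53836535 0.11365426 0.12980306] 19.475 0.03512194101946103 [-0.09821787  0.20152573 -1.58256127]
```

View pics/c.png

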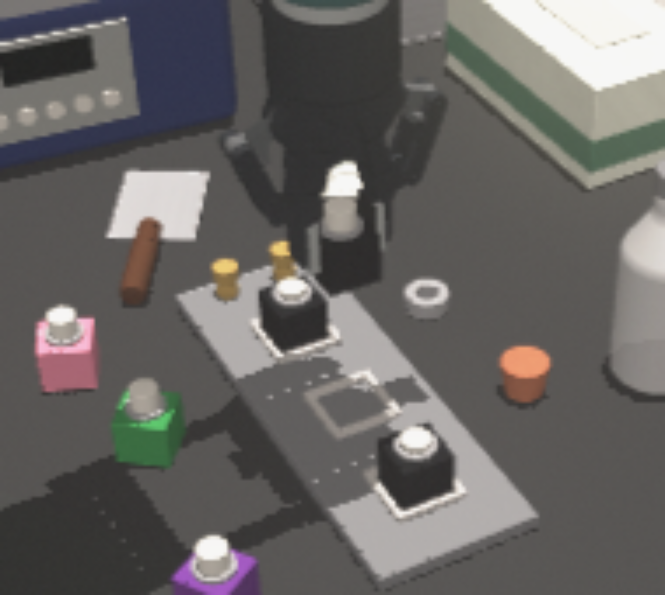

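Switch 2 hangs upright in the jaws (340,240), its seat (350,400) is empty, and 1 and 3 are still latched. Carrying it to the tray.

{"op": "send_rows", "data": {"rows": [{"tx": 0.05,"ty": -2.5,"tz": 0,"roll": 0},{"tx": 0.05,"ty": -4.3,"tz": 0,"roll": 0},{"tx": 0.05,"ty": -4.3,"tz": 0,"roll": 0.6},{"tx": 0.05,"ty": -4.3,"tz": 0,"roll": 0.6},{"tx": 0.05,"ty": -4.3,"tz": 0,"roll": 1},{"tx": 0.05,"ty": -4.3,"tz": 0,"roll": 1},{"tx": 0.05,"ty": -4.3,"tz": 0,"roll": 1},{"tx": 0.05,"ty": -4.3,"tz": 0,"roll": 1},{"tx": 0,"ty": -4.3,"tz": 0,"roll": 0},{"tx": 0,"ty": -4.2,"tz": 0,"roll": 0},{"tx": 0,"ty": 0,"tz": 0,"roll": 0},{"tx": 0,"ty": 0,"tz": 0,"roll": 0}]}}

```text
t: 20.98
ee_pos: [0.5428, -0.2965, 0.1299]
tool_rot: [0.644, 0.765, 0.0, -0.001]
wrist_force: [0.0, -0.2, -1.0]
gripper_width: 0.0351
```

{"op": "send_rows", "data": {"rows": [{"tx": 0,"ty": 0,"tz": -3,"roll": 0},{"tx": 0,"ty": 0,"tz": -3,"roll": 0},{"tx": 0,"ty": 0,"tz": -2,"roll": 0},{"tx": 0,"ty": 0,"tz": -1.2,"roll": 0},{"tx": 0,"ty": 0,"tz": -0.8,"roll": 0},{"tx": 0,"ty": 0,"tz": 0,"roll": 0},{"tx": 0,"ty": 0,"tz": 0,"roll": 0}]}}

```text
t: 21.85
ee_pos: [0.5437, -0.2976, 0.0324]
tool_rot: [0.644, 0.765, 0.0, 0.001]
wrist_force: [-0.7, 0.9, -0.5]
gripper_width: 0.0353
```

```bash
python3 - <<'E'
from h import *
s,_=bot.grab_frame("side")
cv2.imwrite("pics/d.png",cv2.resize(s[220:420,240:430],None,fx=3,fy=3)[:,:,::-1])
st=bot.read_state();print(st["ee_pos"],st["t"],st["gripper_width"],st["wrist_force"])
E
```

```text
[ 0.54376507 -0.29758302  0.03243797] 21.9 0.03514672904235925 [ 0.45991671 -0.31271796 -1.40234694]
```

View pics/d.png

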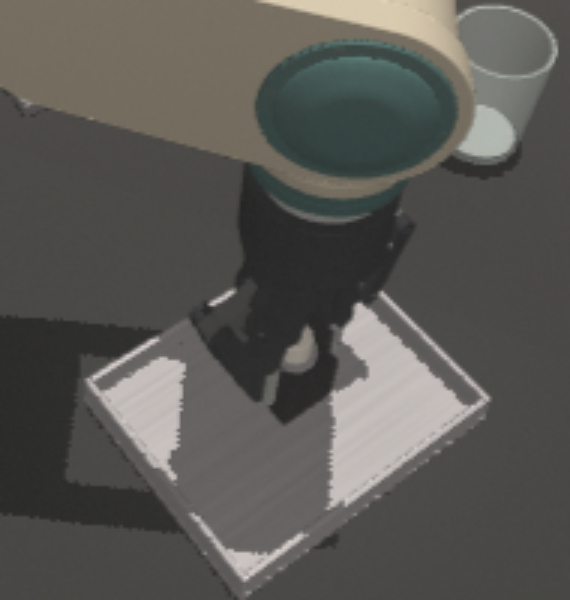

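The switch is upright over the tray's middle, with the beaker clear of the arm. Lowering in small steps.

{"op": "send_rows", "data": {"rows": [{"tx": 0,"ty": 0,"tz": -0.6,"roll": 0},{"tx": 0,"ty": 0,"tz": -0.4,"roll": 0},{"tx": 0,"ty": 0,"tz": -0.3,"roll": 0},{"tx": 0,"ty": 0,"tz": 0,"roll": 0},{"tx": 0,"ty": 0,"tz": 0,"roll": 0}]}}

```text
t: 22.52
ee_pos: [0.5433, -0.2973, 0.0185]
tool_rot: [0.644, 0.765, 0.0, 0.0]
wrist_force: [0.3, -0.1, -1.9]
gripper_width: 0.0351
```

{"op": "send_rows", "data": {"rows": [{"tx": 0,"ty": 0,"tz": -0.15,"roll": 0},{"tx": 0,"ty": 0,"tz": -0.1,"roll": 0},{"tx": 0,"ty": 0,"tz": 0,"roll": 0}]}}

```text
t: 22.9
ee_pos: [0.5432, -0.2972, 0.0158]
tool_rot: [0.644, 0.765, 0.0, -0.0]
wrist_force: [0.2, 0.5, -1.3]
gripper_width: 0.0352
```

{"op": "send_rows", "data": {"rows": [{"tx": 0,"ty": 0,"tz": -0.1,"roll": 0},{"tx": 0,"ty": 0,"tz": 0,"roll": 0}]}}

```text
t: 23.15
ee_pos: [0.5432, -0.2972, 0.0148]
tool_rot: [0.644, 0.765, 0.0, -0.0]
wrist_force: [-0.6, 0.1, -1.5]
gripper_width: 0.0353
```

{"op": "send_rows", "data": {"rows": [{"tx": 0,"ty": 0,"tz": -0.1,"roll": 0},{"tx": 0,"ty": 0,"tz": 0,"roll": 0}]}}

```text
t: 23.4
ee_pos: [0.5433, -0.2973, 0.0139]
tool_rot: [0.644, 0.765, 0.0, 0.0]
wrist_force: [-0.4, 0.2, -1.4]
gripper_width: 0.0351
```

{"op": "send_rows", "data": {"rows": [{"tx": 0,"ty": 0,"tz": -0.1,"roll": 0},{"tx": 0,"ty": 0,"tz": 0,"roll": 0}]}}

```text
t: 23.65
ee_pos: [0.5433, -0.2973, 0.0139]
tool_rot: [0.644, 0.765, -0.0, 0.0]
wrist_force: [-3.3, 2.0, 5.6]
gripper_width: 0.0354
```

Contact with the tray floor. Opening in place, then rising.

{"op": "send_rows", "data": {"rows": [{"tx": 0,"ty": 0,"tz": 0.05,"roll": 0},{"tx": 0,"ty": 0,"tz": 0,"roll": 0},{"tx": 0,"ty": 0,"tz": 0,"roll": 0},{"tx": 0,"ty": 0,"tz": 0,"roll": 0},{"tx": 0,"ty": 0,"tz": 0,"roll": 0},{"tx": 0,"ty": 0,"tz": 0,"roll": 0}], "grip": 1}}

```text
t: 24.4
ee_pos: [0.5433, -0.2972, 0.0134]
tool_rot: [0.644, 0.765, 0.0, 0.0]
wrist_force: [-0.4, -0.2, 0.0]
gripper_width: 0.0851
```

{"op": "send_rows", "data": {"rows": [{"tx": 0,"ty": 0,"tz": 1,"roll": 0},{"tx": 0,"ty": 0,"tz": 2,"roll": 0},{"tx": 0,"ty": 0,"tz": 4,"roll": 0},{"tx": 0,"ty": 0,"tz": 4,"roll": 0},{"tx": 0,"ty": 0,"tz": 4,"roll": 0},{"tx": -2,"ty": 4,"tz": 0,"roll": 0},{"tx": -3,"ty": 4,"tz": 0,"roll": 0},{"tx": -3,"ty": 4,"tz": 0,"roll": 0},{"tx": -3,"ty": 4,"tz": 0,"roll": 0},{"tx": -1,"ty": 2,"tz": 0,"roll": 0},{"tx": 0,"ty": 0,"tz": 0,"roll": 0},{"tx": 0,"ty": 0,"tz": 0,"roll": 0}]}}

```text
t: 25.9
ee_pos: [0.4239, -0.1179, 0.1645]
tool_rot: [0.644, 0.765, 0.0, 0.001]
wrist_force: [0.6, 1.1, -0.3]
gripper_width: 0.0852
```

```bash
python3 - <<'E'
from h import *
s,_=bot.grab_frame("side");a,d=bot.grab_frame("top");P=cloud("top",d)
q=P[180:245,382:440].reshape(-1,3)
k=q[(q[:,2]>.028)];print("sw",np.median(k,0),cv2.minAreaRect(k[:,:2].astype(np.float32)*1000));k=k[k[:,2]>.047];print("key",k.mean(0).round(4),np.median(k[:,2]),len(k))
for u,v in((226,228),(290,218)):
    q=P[v-8:v+9,u-8:u+9].reshape(-1,3);k=q[(q[:,2]>.0505)&(q[:,2]<.075)];print(k.mean(0).round(4),len(k))
o=cv2.resize(s[110:410,140:440],None,fx=2,fy=2);cv2.imwrite("pics/e.png",o[:,:,::-1])
st=bot.read_state();print(st["ee_pos"],st["t"],st["gripper_width"],st["wrist_force"])
E
```

```text
sw [ 0.43006934 -0.15411523  0.48219449] ((421.5457458496094, -137.9027862548828), (76.86283111572266, 441.87493896484375), 32.72687530517578)
key [ 0.4306 -0.1531  0.4703] 0.4835826125340922 960
[0.533  0.1982 0.0536] 51
[0.5466 0.0289 0.0535] 51
[ 0.42367414 -0.1180111   0.16376436] 26.0 0.08534319125698846 [-0.62840752 -0.0503303  -0.14503031]
```

View pics/e.png

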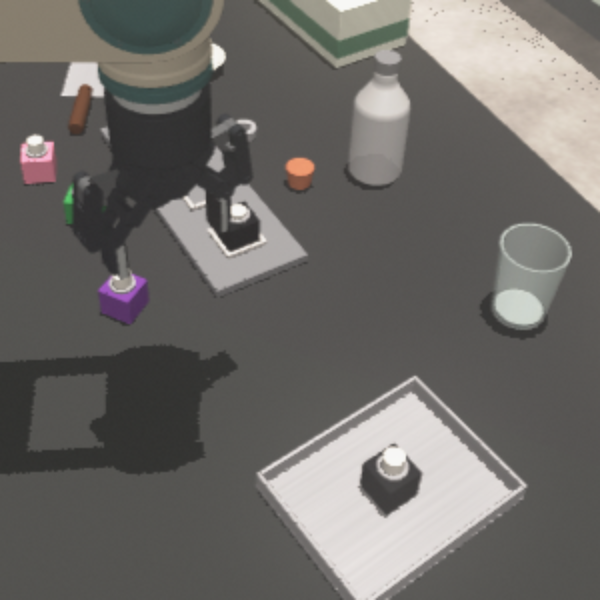

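The switch stands upright in the tray's middle (390,480) with its key up. I'll check its key height with the side depth, then hand in.

```bash
python3 - <<'E'
from h import *
a,d=bot.grab_frame("side");P=cloud("side",d)
q=P[330:370,315:355].reshape(-1,3);c=a[330:370,315:355].reshape(-1,3);k=q[q[:,2]>.045];print("key top",np.percentile(k[:,2],[50,90,98]).round(4),k.mean(0).round(3))
bot.finish_job();print(bot.read_state()["t"])
E
```

```text
key top [0.0541 0.056  0.7259] [ 0.526 -0.32   0.089]
the job is handed in; nothing more can be done
the job is handed in; nothing more can be done
```

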